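# Test-fit handle sleeves on a gauge pin

### The arm

A 6-joint arm with a two-finger parallel gripper is mounted at the origin on the work surface. World frame = base frame: x ahead of the robot, y to its left, z up, the work surface at z = 0. Lengths are in m, angles in rad, forces in N, time in s.
With the tool pointing down it reaches from about 0.25 to 0.725 m from the base axis. Payload 4 kg.
Tool frame: the origin (TCP) lies on the centre line of the jaws, within the pads' length; the fingertips stand ahead of it and the grasp point (between the pads) lies 11 mm behind it (bot.tip_extent is the z of the fingertips in the tool frame, in m); z points along the fingers, y is the direction in which the jaws open and shut (so a half turn about z gives the same grasp; the last joint's range is limited). The gripper opens to 85 mm and grips with 20 to 120 N. Pads are 22 mm wide; open, the fingers measure 114 mm over their backs; the gripper's body (76 mm by 85 mm) begins 54 mm behind the grasp point. The pads swing forward as they close: fully open they stand 13 mm farther back than shut.
Start: joints at [1.124, 0.241, 0.005, 1.335, 0, 1.571], TCP at [0.216, 0.451, 0.239] pointing down, gripper open.
Joint ranges: [-2.72, 2.72], [-1.05, 1.87], [-1.09, 1.28], [-1.99, 2.15], [-1.42, 1.44], [-3.14, 3.14]. Speed limits (rad/s): [2.79, 2.79, 3.14, 3.14, 3.14, 3.14].

### API

Orientations are given as a unit quaternion [x, y, z, w].
In Python, from workcell import bot gives the robot as it stands.
- The arm moves only by the shell command python3 -m jog 'ROWS'. ROWS is JSON, a list that holds one entry, the list of rows, each a list of 7 numbers: the shift along the world's x, y, z in m, then the turn, a rotation vector about the world's x, y, z in degrees, then the closure in counts, from 0 (fully open) to 255 (shut). In form: [[[tx, ty, tz, ax, ay, az, fingers], ...]]. A call has 1 to 10 rows; each row is the pose to reach, as a shift and turn from the pose commanded when the call began; what a row does not reach only later rows make up. A row lasts 1/12 s, in which the tool goes at most 41.7 mm and 7.16 degrees, less where a joint would pass 70% of its speed; a pose out of reach is approached as far as the arm can. A call with a gripper value outside its range is refused whole. The fingers move at their own pace and stop on an object; the grip force is fixed at half the most. Time passes only in rows, so rows that repeat a pose let the fingers close. It gives the time, the measured TCP pose, the force and the opening at its end, in the units of the state.
- bot.get_obs(): the state, without advancing time (a new reading comes with each control period).
- bot.camera(name): name is "scene" or "top" or "wrist"; returns the picture (400x640x3 uint8, blue, green, red); there is no depth.
- bot.camera_model(name): a dict with "K" (3x3 intrinsics, pixels), "T" (4x4, takes a point from camera to world coordinates). Camera axes: x right, y down, z forward; pixel columns grow to the right and rows downward; lengths in m; the calibration is good to about 2 mm. A picture is of the moment at which its call begins: read the wrist's pose just before it. camera_model takes no time and is no camera call; for the wrist camera it gives the pose at the moment of the call.
- bot.job_done(): hands the job in, once; it reports no verdict.
The state is a dict: "clock": time; "joint_pos": joint angles; "joint_vel": joint speeds; "tau": joint torques, N m; "eef_pos": TCP position; "tool_rot": TCP orientation; "ft_force": force on the tool from outside, world axes, zero at the start; "ft_torque": the same for the moment, N m; "grip_width": finger opening in m.
Only numpy, scipy, OpenCV 4.12 (cv2) and the standard library are available. Lean on these libraries where they do the work, as an engineer would, in place of code of your own. Each camera call takes 0.05 s, during which the arm holds its last target. There are 200 camera calls.

### The job

Only one of the three wooden handle sleeves on the black mat is bored right through: find it by sliding sleeves, from above, onto the upright steel gauge pin, without forcing them. Leave the one that goes all the way down fully home on the pin, and put the two blocked ones in the green tray, leaving the bottle, plate and marker where they are.

Things in the scene. Friction and masses are not known exactly. Their poses are not given: they have to be found in the camera images.
- sleeve_a: wooden handle sleeve, upright cylinder 34 mm in diameter, 56 mm tall, 60 g, red band 18 to 27 mm up, 17 mm hole at each end. Of three look-alikes one (it varies) is bored through; in the other two a hidden web lets a pin in from below only 18 mm. Starts standing on the black mat. Origin: centre of its underside, z up along the bore
- sleeve_b: wooden handle sleeve, upright cylinder 34 mm in diameter, 56 mm tall, 60 g, red band 18 to 27 mm up, 17 mm hole at each end. Of three look-alikes one (it varies) is bored through; in the other two a hidden web lets a pin in from below only 18 mm. Starts standing on the black mat. Origin: centre of its underside, z up along the bore
- sleeve_c: wooden handle sleeve, upright cylinder 34 mm in diameter, 56 mm tall, 60 g, red band 18 to 27 mm up, 17 mm hole at each end. Of three look-alikes one (it varies) is bored through; in the other two a hidden web lets a pin in from below only 18 mm. Starts standing on the black mat. Origin: centre of its underside, z up along the bore
- gauge: fixed dark steel disc 70 mm in diameter, 12 mm thick, with a bright upright pin 14 mm in diameter at its centre, its top 57 mm above the table, the last 8 mm tapering to 5 mm. A sleeve fully home rests on the disc, its underside at 12 mm; a blocked one stops with its underside at about 39 mm. Origin: centre of the disc's underside, z up along the pin
- tray: fixed green plastic tray, open on top, 150 mm (its x) by 220 mm (its y), walls 20 mm high and 4 mm thick, floor 4 mm above the table. Origin: centre of its underside
- mat: fixed black rubber mat, 130 mm (its x) by 270 mm (its y), 3 mm thick, on which the sleeves stand in a row along its y, about 85 mm apart. Origin: centre of its underside
- bottle: bystander: brown bottle with a black cap, 60 mm in diameter, 150 mm tall, standing. Origin: centre of its underside
- plate: bystander: white plate 170 mm in diameter, 18 mm tall. Origin: centre of its underside
- marker: bystander: black marker with a red cap, 130 mm long along its x, 16 mm thick, lying on the table. Origin: on its underside, 42 mm from its black end; x points to the cap

How it is judged:
At the end, for the whole second after the job is handed in: One sleeve is upright and fully home on the gauge pin (underside within 3 mm of the disc's top, axis within 4 mm of the pin's); the other two are in the green tray, standing or lying, origins within its outline and less than 40 mm above its underside; all are released and at rest (linear speed of each of sleeve_a, sleeve_b, sleeve_c below 0.02 m/s and ((horizontal distance between sleeve_a and gauge below 0.004 m and z of sleeve_a in the frame of gauge between 0.009 and 0.015 m and angle between sleeve_a's own z axis and vertical below 0.08 rad and x of sleeve_b in the frame of tray between -0.075 and 0.075 m and y of sleeve_b in the frame of tray between -0.11 and 0.11 m and z of sleeve_b in the frame of tray between 0 and 0.04 m and x of sleeve_c in the frame of tray between -0.075 and 0.075 m and y of sleeve_c in the frame of tray between -0.11 and 0.11 m and z of sleeve_c in the frame of tray between 0 and 0.04 m) or (horizontal distance between sleeve_b and gauge below 0.004 m and z of sleeve_b in the frame of gauge between 0.009 and 0.015 m and angle between sleeve_b's own z axis and vertical below 0.08 rad and x of sleeve_a in the frame of tray between -0.075 and 0.075 m and y of sleeve_a in the frame of tray between -0.11 and 0.11 m and z of sleeve_a in the frame of tray between 0 and 0.04 m and x of sleeve_c in the frame of tray between -0.075 and 0.075 m and y of sleeve_c in the frame of tray between -0.11 and 0.11 m and z of sleeve_c in the frame of tray between 0 and 0.04 m) or (horizontal distance between sleeve_c and gauge below 0.004 m and z of sleeve_c in the frame of gauge between 0.009 and 0.015 m and angle between sleeve_c's own z axis and vertical below 0.08 rad and x of sleeve_a in the frame of tray between -0.075 and 0.075 m and y of sleeve_a in the frame of tray between -0.11 and 0.11 m and z of sleeve_a in the frame of tray between 0 and 0.04 m and x of sleeve_b in the frame of tray between -0.075 and 0.075 m and y of sleeve_b in the frame of tray between -0.11 and 0.11 m and z of sleeve_b in the frame of tray between 0 and 0.04 m))); the robot touches nothing.
It fails at once if a sleeve is forced: more than 110 N on the gauge (contact force between gauge and anything else above 110 N).
It fails at once if the bottle, plate or marker is moved by more than 30 mm, or the bottle tipped (distance of any of bottle, plate, marker from where it was at the start of the episode above 0.03 m or angle between bottle's own z axis and vertical above 0.5 rad).
It also fails if it takes over 72 s, if anything falls off the work surface, if the arm or the gripper's body presses on something with over 40 N, if the wrist force passes 120 N, or if a joint passes its speed limit or range.

## Working session

There is one attempt and no reset: what is moved stays moved. The work goes in short steps, Python scripts to look and compute and a shell command to move; the robot and the scene stay as the last step left them, time stands still between calls to the robot, and variables do not carry over. Pictures are saved under pics/ and viewed, about 8 in all and at most 12, crops included, and the job is handed in when it is done.

```bash
mkdir -p pics; cat > h.py <<'E'
import numpy as np, cv2
from workcell import bot
def snap(n,f): 
    im=bot.camera(n); cv2.imwrite(f'pics/{f}.png',im); return im
def px2w(n,u,v,z,M=None):
    M=M or bot.camera_model(n); K=np.array(M["K"]);T=np.array(M["T"])
    d=T[:3,:3]@np.linalg.solve(K,[u,v,1.]); o=T[:3,3]
    return o+d*(z-o[2])/d[2]
def w2px(n,p,M=None):
    M=M or bot.camera_model(n); K=np.array(M["K"]);T=np.array(M["T"])
    c=K@(T[:3,:3].T@(np.array(p)-T[:3,3])); return c[:2]/c[2]
E
python3 - <<'E'
from h import *
im=snap("top","top0"); 
for n in("top","scene"):
    M=bot.camera_model(n);print(np.round(M["K"],1).tolist(),np.round(M["T"],3).tolist())
o=bot.get_obs();print(o["eef_pos"],o["tool_rot"],o["grip_width"],bot.tip_extent,o["clock"])
E
```

```text
[[467.8, 0.0, 309.7], [0.0, 467.8, 194.8], [0.0, 0.0, 1.0]] [[-0.007, -0.997, 0.078, 0.532], [-1.0, 0.008, 0.014, -0.016], [-0.014, -0.078, -0.997, 1.022], [0.0, 0.0, 0.0, 1.0]]
[[406.7, 0.0, 320.0], [0.0, 406.7, 202.8], [0.0, 0.0, 1.0]] [[-0.124, 0.811, -0.572, 1.104], [0.992, 0.095, -0.081, 0.058], [-0.011, -0.577, -0.816, 0.742], [0.0, 0.0, 0.0, 1.0]]
[0.21576801 0.45038931 0.2384202 ] [ 2.21543044e-01  9.75150043e-01 -1.00956446e-03 -2.33188981e-04] 0.08562102563509857 0.008 0.05
```

View pics/top0.png

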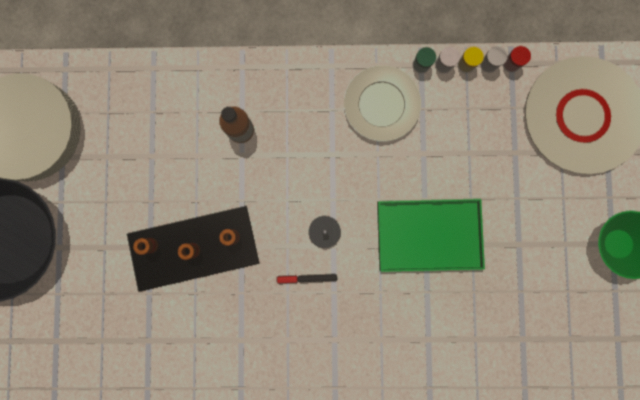

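The top view shows the sleeves at about (142,246), (186,251) and (228,237), the gauge at (325,232), the tray centred at (430,235), and the marker just below the gauge at (277-337,279). I'll enlarge the sleeve and gauge area.

```bash
python3 - <<'E'
from h import *
im=cv2.imread("pics/top0.png")
a=cv2.resize(im[215:275,125:255],None,fx=6,fy=6,interpolation=cv2.INTER_CUBIC)
b=cv2.resize(im[210:255,300:350],None,fx=5,fy=5,interpolation=cv2.INTER_CUBIC)
c=np.zeros((600,800,3),np.uint8);c[:360,:780]=a;c[365:590,:250]=b
cv2.imwrite("pics/crop0.png",c)
E
```

```text
(no output)
```

View pics/crop0.png

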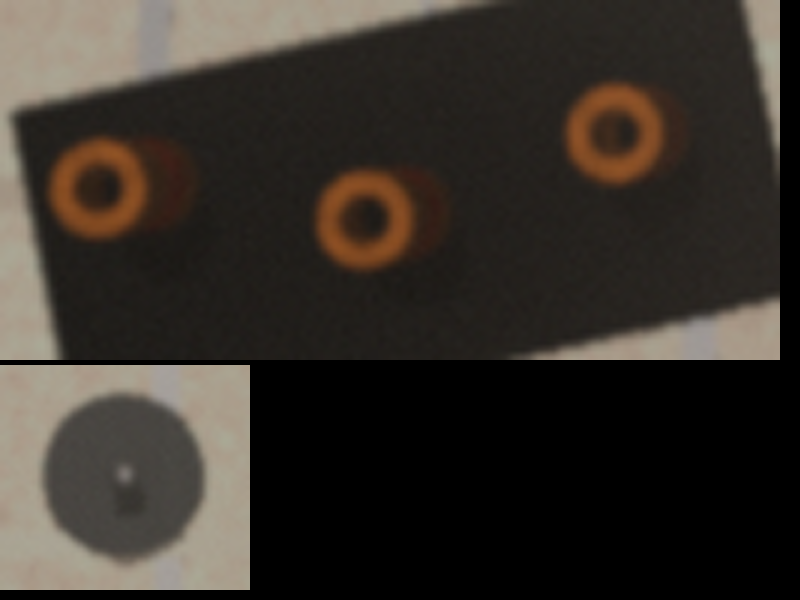

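The crop shows the ring centres at crop (98,188), (364,219) and (615,134). The disc centre is at (124,476) and the pin tip at (125,473).

```bash
python3 - <<'E'
from h import *
f=lambda x,s,o:(x+.5)/s-.5+o
for x,y in((98,188),(364,219),(615,134)): print(np.round(px2w("top",f(x,6,125),f(y,6,215),.059),4))
print("disc",np.round(px2w("top",f(124,5,300),f(476-365,5,210),.012),4),"pin",np.round(px2w("top",f(125,5,300),f(472-365,5,210),.057),4))
for p in((378,202),(481,200),(483,270),(379,271)):print("tray",np.round(px2w("top",*p,.02),3))
for p in((277,280),(337,278)):print("marker",np.round(px2w("top",*p,.01),3))
for p in((232,116),(382,104)):print("bottle/plate",np.round(px2w("top",*p,.15 if p[0]<300 else .02),3))
print("wrist",np.round(bot.camera_model("wrist")["T"],3).tolist())
from scipy.spatial.transform import Rotation as R
print(R.from_quat(bot.get_obs()["tool_rot"]).as_matrix().round(3).tolist())
E
```

```text
[0.5041 0.3456 0.059 ]
[0.4929 0.2539 0.059 ]
[0.5213 0.168  0.059 ]
disc [ 0.5302 -0.0329  0.012 ] pin [ 0.5319 -0.0326  0.057 ]
tray [ 0.593 -0.148  0.02 ]
tray [ 0.595 -0.368  0.02 ]
tray [ 0.447 -0.367  0.02 ]
tray [ 0.447 -0.148  0.02 ]
marker [0.428 0.07  0.01 ]
marker [ 0.432 -0.059  0.01 ]
bottle/plate [0.751 0.143 0.15 ]
bottle/plate [ 0.807 -0.161  0.02 ]
wrist [[0.433, 0.852, 0.294, 0.141], [0.902, -0.408, -0.143, 0.488], [-0.002, 0.327, -0.945, 0.374], [0.0, 0.0, 0.0, 1.0]]
[[-0.902, 0.432, -0.001], [0.432, 0.902, -0.002], [0.0, -0.002, -1.0]]
```

```bash
python3 -m jog '[[[0.305,-0.282,-0.09,0,0,-64.4,0],[0.305,-0.282,-0.09,0,0,-64.4,0],[0.305,-0.282,-0.09,0,0,-64.4,0],[0.305,-0.282,-0.09,0,0,-64.4,0],[0.305,-0.282,-0.09,0,0,-64.4,0],[0.305,-0.282,-0.09,0,0,-64.4,0],[0.305,-0.282,-0.09,0,0,-64.4,0],[0.305,-0.282,-0.09,0,0,-64.4,0],[0.305,-0.282,-0.09,0,0,-64.4,0],[0.305,-0.282,-0.09,0,0,-64.4,0]]]'
python3 -m jog '[[[0,0,0,0,0,0,0],[0,0,0,0,0,0,0],[0,0,0,0,0,0,0],[0,0,0,0,0,0,0]]]'
python3 - <<'E'
from h import *
M=bot.camera_model("wrist");snap("wrist","w1")
for p in((.521,.168,.059),(.493,.254,.059),(.531,-.0328,.057)):print(w2px("wrist",p,M).round(1))
o=bot.get_obs();print(o["eef_pos"],o["tool_rot"],o["joint_pos"])
E
```

```text
clock: 0.88
eef_pos: [0.5158, 0.1726, 0.1501]
tool_rot: [0.709, 0.706, -0.0, -0.0]
ft_force: [0.0, 0.6, 0.4]
grip_width: 0.0854
clock: 1.22
eef_pos: [0.5142, 0.1752, 0.151]
tool_rot: [0.707, 0.708, -0.0, -0.0]
ft_force: [0.2, 0.9, -0.0]
grip_width: 0.0857
[324.5 217.3]
[282.9  95.5]
[333.2 413.9]
[0.51420326 0.1754864  0.1512932 ] [ 7.06413739e-01  7.07799132e-01  6.15402740e-07 -1.35680437e-04] [ 3.28751180e-01  3.78217881e-01 -3.80409390e-02  1.15465630e+00
  2.43982622e-04  1.89758825e+00]
```

View pics/w1.png

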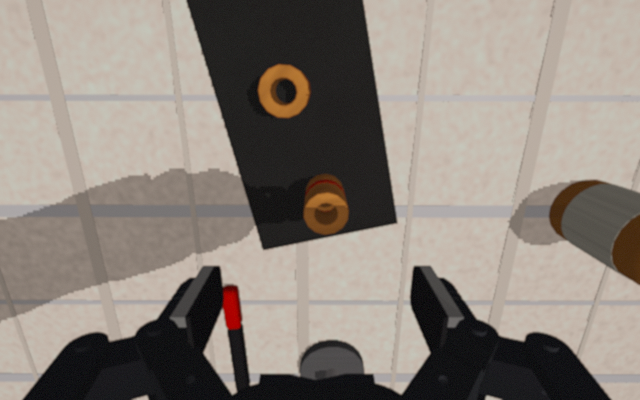

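The wrist view shows the near sleeve's ring at (326,213), where I predicted (324.5,217), and the middle ring at (284,91). So the wrist camera reads about 3 mm more +y than the top camera. The pin is out of view.

```bash
python3 - <<'E'
from h import *
print(px2w("wrist",326,213.5,.059).round(4),px2w("wrist",284,91,.059).round(4))
T=np.array(bot.camera_model("wrist")["T"]);print((T[:3,3]-bot.get_obs()["eef_pos"]).round(4))
E
```

```text
[0.5222 0.1713 0.059 ] [0.4938 0.2571 0.059 ]
[0.0007 0.085  0.1351]
```

```bash
python3 -m jog '[[[0.01,-0.2,0,0,0,0,0],[0.01,-0.2,0,0,0,0,0],[0.01,-0.2,0,0,0,0,0],[0.01,-0.2,0,0,0,0,0],[0.01,-0.2,0,0,0,0,0],[0.01,-0.2,0,0,0,0,0],[0.01,-0.2,0,0,0,0,0],[0.01,-0.2,0,0,0,0,0]]]'
python3 - <<'E'
from h import *
M=bot.camera_model("wrist");im=snap("wrist","w2")
np.save("M2.npy",M,allow_pickle=True)
u,v=w2px("wrist",(.531,-.0328,.057),M).round().astype(int);print(u,v,bot.get_obs()["eef_pos"])
x0,y0=u-60,v-55;print(x0,y0)
cv2.imwrite("pics/w2c.png",cv2.resize(im[y0:y0+100,x0:x0+120],None,fx=6,fy=6,interpolation=cv2.INTER_CUBIC))
E
```

```text
clock: 1.93
eef_pos: [0.5249, -0.0244, 0.1515]
tool_rot: [0.707, 0.708, 0.0, -0.0]
ft_force: [0.3, 0.2, 0.0]
grip_width: 0.0857
323 218 [ 0.5249287  -0.02393119  0.15140297]
263 163
```

View pics/w2c.png

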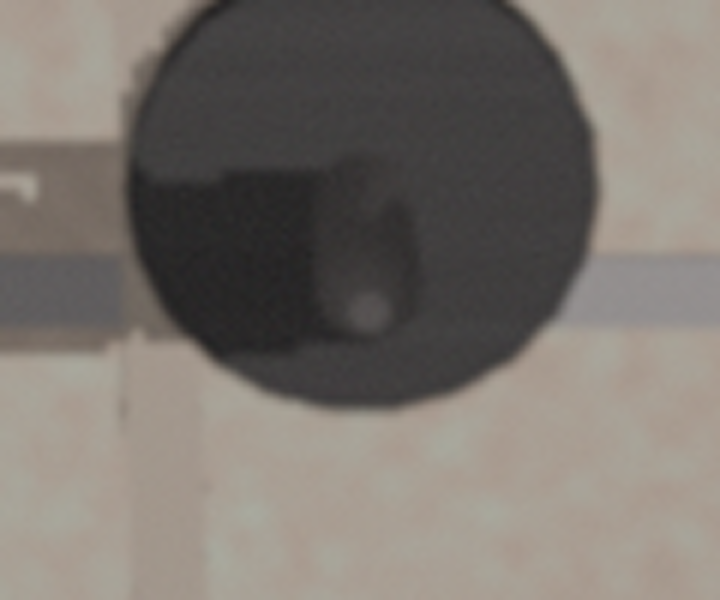

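The pin tip is at crop (369,312), which is pixel (324.1,214.6). The disc spans crop x 130 to 597.

```bash
python3 - <<'E'
from h import *
print(px2w("wrist",324.1,214.6,.057).round(4), px2w("wrist",263+60.1,200,.012).round(4))
E
```

```text
[ 0.5316 -0.0298  0.057 ] [ 0.5318 -0.0339  0.012 ]
```

```bash
python3 -m jog '[[[-0.003,0.1935,0,0,0,0,0],[-0.003,0.1935,0,0,0,0,0],[-0.003,0.1935,0,0,0,0,0],[-0.003,0.1935,0,0,0,0,0],[-0.003,0.1935,0,0,0,0,0],[-0.003,0.1935,0,0,0,0,0],[-0.003,0.1935,-0.04,0,0,0,0],[-0.003,0.1935,-0.08,0,0,0,0],[-0.003,0.1935,-0.11,0,0,0,0],[-0.003,0.1935,-0.119,0,0,0,0]]]'
python3 -m jog '[[[0,0,0,0,0,0,0],[0,0,0,0,0,0,0],[0,0,0,0,0,0,255],[0,0,0,0,0,0,255],[0,0,0,0,0,0,255],[0,0,0,0,0,0,255],[0,0,0,0,0,0,255],[0,0,0,0,0,0,255],[0,0,0,0,0,0,255],[0,0,0,0,0,0,255]]]'
```

```text
clock: 2.82
eef_pos: [0.5173, 0.1681, 0.0273]
tool_rot: [0.706, 0.708, -0.004, -0.002]
ft_force: [-0.1, -0.4, 0.6]
grip_width: 0.0855
clock: 3.65
eef_pos: [0.5231, 0.1682, 0.0337]
tool_rot: [0.707, 0.707, 0.001, 0.001]
ft_force: [-1.4, 0.6, 6.5]
grip_width: 0.0324
```

```bash
python3 -m jog '[[[0,0,0.04,0,0,0,255],[0,0,0.075,0,0,0,255],[0,0,0.075,0,0,0,255],[0.009,-0.201,0.075,0,0,0,255],[0.009,-0.201,0.075,0,0,0,255],[0.009,-0.201,0.075,0,0,0,255],[0.009,-0.201,0.075,0,0,0,255],[0.009,-0.201,0.075,0,0,0,255],[0.009,-0.201,0.075,0,0,0,255],[0.009,-0.201,0.075,0,0,0,255]]]'
python3 -m jog '[[[0,0,0,0,0,0,255],[0,0,0,0,0,0,255],[0,0,0,0,0,0,255],[0,0,0,0,0,0,255]]]'
python3 - <<'E'
from h import *
im=snap("wrist","w3");im2=snap("scene","s3")
u,v=w2px("scene",(.531,-.03,.06)).round().astype(int);print(u,v)
c=np.zeros((600,800,3),np.uint8);c[:250,:400]=cv2.resize(im,(400,250))
c[250:600,:]=cv2.resize(im2[v-35:v+35,u-80:u+80],(800,350),interpolation=cv2.INTER_CUBIC)
c[:250,400:]=cv2.resize(im[250:400,200:440],(400,250))
cv2.imwrite("pics/c3.png",c);print(bot.get_obs()["eef_pos"],bot.get_obs()["ft_force"])
E
```

```text
clock: 4.48
eef_pos: [0.5311, -0.0351, 0.1072]
tool_rot: [0.709, 0.706, 0.0, 0.0]
ft_force: [-0.4, 0.1, -0.6]
grip_width: 0.0321
clock: 4.82
eef_pos: [0.5311, -0.0317, 0.1071]
tool_rot: [0.706, 0.708, 0.0, -0.0]
ft_force: [-0.9, -0.2, -1.1]
grip_width: 0.0325
316 166
[ 0.53108027 -0.03202243  0.10707997] [ 0.759841    1.15488281 -0.49588196]
```

View pics/c3.png

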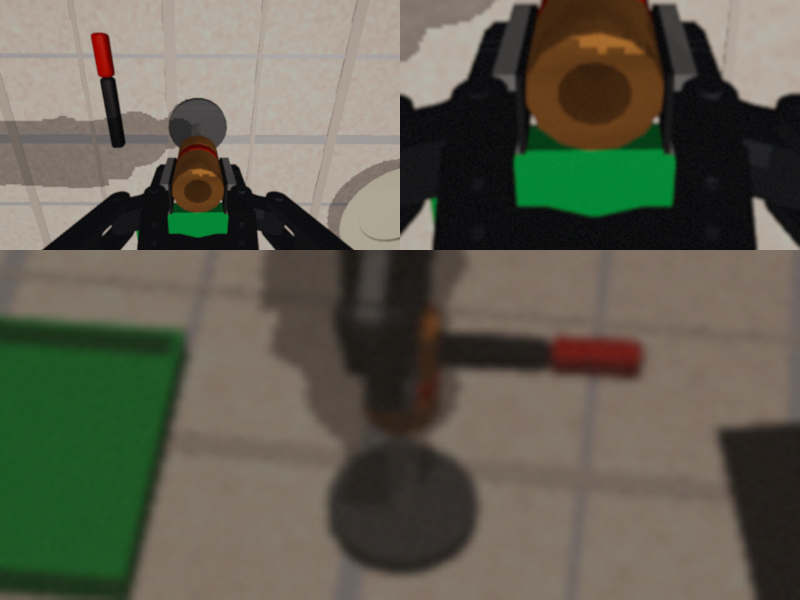

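Top right shows the sleeve upright in the jaws, its upper rim centred at wrist pixel about (316.4,305). The scene crop shows it directly over the pin, both at about x=400.

```bash
python3 - <<'E'
from h import *
print(px2w("wrist",316.4,305,.1323).round(4),bot.get_obs()["eef_pos"])
E
python3 -m jog '[[[0,0,-0.01,0,0,0,255],[0,0,-0.017,0,0,0,255],[0,0,-0.02,0,0,0,255],[0,0,-0.022,0,0,0,255],[0,0,-0.024,0,0,0,255],[0,0,-0.024,0,0,0,255],[0,0,-0.024,0,0,0,255]]]'
```

```text
[ 0.5319 -0.0289  0.1323] [ 0.53108027 -0.03202243  0.10707997]
clock: 5.5
eef_pos: [0.531, -0.0331, 0.083]
tool_rot: [0.707, 0.707, -0.0, -0.0]
ft_force: [-0.6, 0.1, -1.0]
grip_width: 0.0327
```

```bash
python3 -m jog '[[[0,0,-0.002,0,0,0,255],[0,0,-0.004,0,0,0,255],[0,0,-0.006,0,0,0,255],[0,0,-0.008,0,0,0,255],[0,0,-0.01,0,0,0,255],[0,0,-0.01,0,0,0,255],[0,0,-0.01,0,0,0,255]]]'
python3 -m jog '[[[0,0,-0.001,0,0,0,255],[0,0,-0.002,0,0,0,255],[0,0,-0.003,0,0,0,255],[0,0,-0.004,0,0,0,255],[0,0,-0.004,0,0,0,255]]]'
```

```text
clock: 6.08
eef_pos: [0.5309, -0.033, 0.0729]
tool_rot: [0.707, 0.707, -0.0, -0.0]
ft_force: [0.3, 0.2, -0.1]
grip_width: 0.0325
clock: 6.5
eef_pos: [0.5309, -0.033, 0.0688]
tool_rot: [0.707, 0.707, -0.0, -0.0]
ft_force: [0.7, -0.1, 0.0]
grip_width: 0.0325
```

```bash
python3 -m jog '[[[0,0,-0.001,0,0,0,255],[0,0,-0.002,0,0,0,255],[0,0,-0.002,0,0,0,255]]]'; python3 -m jog '[[[0,0,-0.001,0,0,0,255],[0,0,-0.002,0,0,0,255],[0,0,-0.002,0,0,0,255]]]'
```

```text
clock: 6.75
eef_pos: [0.5309, -0.033, 0.0669]
tool_rot: [0.707, 0.707, -0.0, -0.0]
ft_force: [-1.1, -0.4, -0.5]
grip_width: 0.0324
clock: 7.0
eef_pos: [0.5309, -0.033, 0.0649]
tool_rot: [0.707, 0.707, -0.0, -0.0]
ft_force: [-0.4, 0.5, -0.2]
grip_width: 0.0324
```

There's no force with the underside at about 34 mm, below the 39 mm stop, so this sleeve looks bored through. I'll keep going gently.

```bash
python3 -m jog '[[[0,0,-0.002,0,0,0,255],[0,0,-0.004,0,0,0,255],[0,0,-0.006,0,0,0,255],[0,0,-0.008,0,0,0,255],[0,0,-0.01,0,0,0,255],[0,0,-0.012,0,0,0,255],[0,0,-0.014,0,0,0,255],[0,0,-0.016,0,0,0,255],[0,0,-0.018,0,0,0,255],[0,0,-0.018,0,0,0,255]]]'; python3 -m jog '[[[0,0,-0.001,0,0,0,255],[0,0,-0.002,0,0,0,255],[0,0,-0.002,0,0,0,255]]]'
```

```text
clock: 7.83
eef_pos: [0.5307, -0.033, 0.0466]
tool_rot: [0.707, 0.707, -0.0, -0.0]
ft_force: [-0.1, 0.2, -0.3]
grip_width: 0.0326
clock: 8.08
eef_pos: [0.531, -0.033, 0.045]
tool_rot: [0.707, 0.707, -0.0, -0.0]
ft_force: [0.2, 0.6, -0.2]
grip_width: 0.0325
```

```bash
python3 -m jog '[[[0,0,-0.001,0,0,0,255],[0,0,-0.0015,0,0,0,255],[0,0,-0.0015,0,0,0,255]]]'; python3 -m jog '[[[0,0,0,0,0,0,0],[0,0,0,0,0,0,0],[0,0,0,0,0,0,0],[0,0,0,0,0,0,0],[0,0,0,0,0,0,0],[0,0,0,0,0,0,0],[0,0,0.035,0,0,0,0],[0,0,0.07,0,0,0,0],[0,0,0.105,0,0,0,0],[0,0,0.107,0,0,0,0]]]'
python3 -m jog '[[[0,0.01,0,0,0,0,0],[0,0.01,0,0,0,0,0],[0,0.01,0,0,0,0,0]]]'
python3 - <<'E'
from h import *
im=snap("wrist","w4");im2=snap("scene","s4");print(bot.get_obs()["eef_pos"])
u,v=w2px("scene",(.531,-.03,.04)).round().astype(int)
c=np.zeros((600,800,3),np.uint8)
print(w2px("wrist",(.5316,-.0298,.068)),w2px("wrist",(.5316,-.0298,.095)))
c[:300,:400]=cv2.resize(im[150:300,220:420],(400,300))
c[300:600,:400]=cv2.resize(im2[v-37:v+38,u-50:u+50],(400,300),interpolation=cv2.INTER_CUBIC)
cv2.imwrite("pics/c4.png",c[:,:400])
E
```

```text
clock: 8.33
eef_pos: [0.531, -0.033, 0.0435]
tool_rot: [0.707, 0.707, -0.0, -0.0]
ft_force: [0.0, 0.2, 0.4]
grip_width: 0.0324
clock: 9.17
eef_pos: [0.5354, -0.0333, 0.1577]
tool_rot: [0.707, 0.707, 0.004, 0.005]
ft_force: [1.9, 0.1, -0.5]
grip_width: 0.0858
clock: 9.42
eef_pos: [0.5299, -0.0223, 0.1491]
tool_rot: [0.707, 0.708, -0.001, -0.001]
ft_force: [-0.2, 0.2, 0.1]
grip_width: 0.0858
[ 0.5297798  -0.02272698  0.14882219]
[318.07674241 223.14601789] [318.1474916  239.97441957]
```

View pics/c4.png

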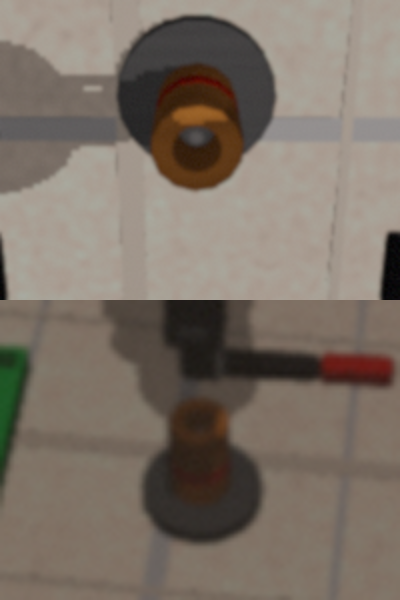

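The sleeve is fully home. Its ring is at wrist pixel (319,223), against (318,223) predicted for a 68 mm top, and the bright pin tip shows inside. Next is the middle sleeve.

```bash
python3 -m jog '[[[-0.036,0.278,0,0,0,0,0],[-0.036,0.278,0,0,0,0,0],[-0.036,0.278,0,0,0,0,0],[-0.036,0.278,0,0,0,0,0],[-0.036,0.278,0,0,0,0,0],[-0.036,0.278,0,0,0,0,0],[-0.036,0.278,0,0,0,0,0],[-0.036,0.278,0,0,0,0,0],[-0.036,0.278,-0.04,0,0,0,0],[-0.036,0.278,-0.08,0,0,0,0]]]'
python3 -m jog '[[[0,0,-0.025,0,0,0,0],[0,0,-0.035,0,0,0,0],[0,0,-0.035,0,0,0,0],[0,0,-0.035,0,0,0,255],[0,0,-0.035,0,0,0,255],[0,0,-0.035,0,0,0,255],[0,0,-0.035,0,0,0,255],[0,0,-0.035,0,0,0,255],[0,0,-0.035,0,0,0,255],[0,0,-0.035,0,0,0,255]]]'
```

```text
clock: 10.35
eef_pos: [0.4969, 0.2565, 0.0712]
tool_rot: [0.707, 0.708, 0.003, 0.001]
ft_force: [0.7, 0.7, -0.9]
grip_width: 0.0852
clock: 11.18
eef_pos: [0.4963, 0.2556, 0.0375]
tool_rot: [0.707, 0.707, 0.002, 0.001]
ft_force: [-0.8, -0.5, 6.0]
grip_width: 0.0314
```

```bash
python3 -m jog '[[[0,0,0.04,0,0,0,255],[0,0,0.08,0,0,0,255],[0,0,0.11,0,0,0,255],[0,0,0.11,0,0,0,255],[0.025,-0.466,0.11,0,0,0,255],[0.025,-0.466,0.11,0,0,0,255],[0.025,-0.466,0.11,0,0,0,255],[0.025,-0.466,0.11,0,0,0,255],[0.025,-0.466,0.11,0,0,0,255],[0.025,-0.466,0.11,0,0,0,255]]]'
python3 -m jog '[[[0,-0.235,0,0,0,0,255],[0,-0.235,0,0,0,0,255],[0,-0.235,0,0,0,0,255],[0,-0.235,0,0,0,0,255],[0,-0.235,0,0,0,0,255],[0,-0.235,0,0,0,0,255],[0,-0.235,0,0,0,0,255],[0,-0.235,0,0,0,0,255],[0,-0.235,0,0,0,0,255]]]'
```

```text
clock: 12.02
eef_pos: [0.5079, 0.0035, 0.1455]
tool_rot: [0.707, 0.707, -0.0, 0.0]
ft_force: [0.9, 0.4, -0.4]
grip_width: 0.0315
clock: 12.77
eef_pos: [0.5079, -0.2292, 0.1451]
tool_rot: [0.707, 0.707, 0.0, -0.001]
ft_force: [-0.1, 0.2, -0.9]
grip_width: 0.0317
```

```bash
python3 -m jog '[[[0.012,0.02,0,0,0,0,255],[0.012,0.02,-0.04,0,0,0,255],[0.012,0.02,-0.08,0,0,0,255],[0.012,0.02,-0.095,0,0,0,255],[0.012,0.02,-0.1,0,0,0,255],[0.012,0.02,-0.103,0,0,0,255],[0.012,0.02,-0.105,0,0,0,255],[0.012,0.02,-0.105,0,0,0,255]]]'
python3 -m jog '[[[0,0,0,0,0,0,0],[0,0,0,0,0,0,0],[0,0,0,0,0,0,0],[0,0,0,0,0,0,0],[0,0,0,0,0,0,0],[0,0,0.04,0,0,0,0],[0,0,0.08,0,0,0,0],[0,0,0.105,0,0,0,0],[0,0,0.105,0,0,0,0],[0,0,0.105,0,0,0,0]]]'
```

```text
clock: 13.43
eef_pos: [0.5217, -0.2096, 0.0419]
tool_rot: [0.707, 0.707, 0.001, 0.001]
ft_force: [-0.3, 0.2, -1.1]
grip_width: 0.0315
clock: 14.27
eef_pos: [0.5219, -0.2103, 0.1479]
tool_rot: [0.707, 0.707, 0.001, 0.002]
ft_force: [0.4, -0.4, -0.8]
grip_width: 0.0857
```

```bash
python3 -m jog '[[[-0.017,0.556,0,0,0,0,0],[-0.017,0.556,0,0,0,0,0],[-0.017,0.556,0,0,0,0,0],[-0.017,0.556,0,0,0,0,0],[-0.017,0.556,0,0,0,0,0],[-0.017,0.556,0,0,0,0,0],[-0.017,0.556,0,0,0,0,0],[-0.017,0.556,0,0,0,0,0],[-0.017,0.556,0,0,0,0,0],[-0.017,0.556,0,0,0,0,0]]]'
python3 -m jog '[[[-0.005,0.15,0,0,0,0,0],[-0.005,0.15,0,0,0,0,0],[-0.005,0.15,0,0,0,0,0],[-0.005,0.15,0,0,0,0,0],[-0.005,0.15,0,0,0,0,0],[-0.005,0.15,0,0,0,0,0],[-0.005,0.15,0,0,0,0,0]]]'
```

```text
clock: 15.1
eef_pos: [0.5061, 0.2083, 0.1438]
tool_rot: [0.707, 0.707, -0.001, -0.001]
ft_force: [1.1, 0.5, -1.1]
grip_width: 0.0855
clock: 15.68
eef_pos: [0.5018, 0.3558, 0.1438]
tool_rot: [0.707, 0.707, -0.002, -0.0]
ft_force: [0.3, 0.4, -0.3]
grip_width: 0.0849
```

Needs +0.003 x, −0.010 y, down to about 0.034.

```bash
python3 -m jog '[[[0.003,-0.01,0,0,0,0,0],[0.003,-0.01,-0.03,0,0,0,0],[0.003,-0.01,-0.07,0,0,0,0],[0.003,-0.01,-0.1,0,0,0,0],[0.003,-0.01,-0.108,0,0,0,0],[0.003,-0.01,-0.108,0,0,0,0],[0.003,-0.01,-0.108,0,0,0,0]]]'
python3 -m jog '[[[0,0,0,0,0,0,255],[0,0,0,0,0,0,255],[0,0,0,0,0,0,255],[0,0,0,0,0,0,255],[0,0,0,0,0,0,255],[0,0,0,0,0,0,255],[0,0,0,0,0,0,255]]]'
python3 -m jog '[[[0,0,0.04,0,0,0,255],[0,0,0.08,0,0,0,255],[0,0,0.11,0,0,0,255],[0,0,0.11,0,0,0,255],[0.015,-0.4,0.11,0,0,0,255],[0.015,-0.4,0.11,0,0,0,255],[0.015,-0.4,0.11,0,0,0,255],[0.015,-0.4,0.11,0,0,0,255],[0.015,-0.4,0.11,0,0,0,255],[0.015,-0.4,0.11,0,0,0,255]]]'
```

```text
clock: 16.27
eef_pos: [0.5065, 0.3457, 0.0384]
tool_rot: [0.708, 0.706, 0.0, 0.0]
ft_force: [0.2, -0.1, 0.5]
grip_width: 0.0856
clock: 16.85
eef_pos: [0.5064, 0.3475, 0.0393]
tool_rot: [0.707, 0.707, 0.001, 0.0]
ft_force: [0.1, -0.6, 5.5]
grip_width: 0.0332
clock: 17.68
eef_pos: [0.5145, 0.0953, 0.1473]
tool_rot: [0.707, 0.707, -0.0, 0.0]
ft_force: [1.3, 0.6, -0.6]
grip_width: 0.0325
```

```bash
python3 -m jog '[[[0.005,-0.405,0,0,0,0,255],[0.005,-0.405,0,0,0,0,255],[0.005,-0.405,0,0,0,0,255],[0.005,-0.405,0,0,0,0,255],[0.005,-0.405,0,0,0,0,255],[0.005,-0.405,0,0,0,0,255],[0.005,-0.405,0,0,0,0,255],[0.005,-0.405,0,0,0,0,255],[0.005,-0.405,0,0,0,0,255],[0.005,-0.405,0,0,0,0,255]]]'
python3 -m jog '[[[0,0,0,0,0,0,255],[0,0,0,0,0,0,255],[0,0,0,0,0,0,255]]]'
```

```text
clock: 18.52
eef_pos: [0.5194, -0.3115, 0.1471]
tool_rot: [0.708, 0.706, -0.0, 0.0]
ft_force: [0.2, 0.3, -0.3]
grip_width: 0.0327
clock: 18.77
eef_pos: [0.5196, -0.3075, 0.1469]
tool_rot: [0.707, 0.707, 0.0, -0.001]
ft_force: [0.4, 0.6, -1.2]
grip_width: 0.0323
```

```bash
python3 -m jog '[[[0,0,-0.04,0,0,0,255],[0,0,-0.08,0,0,0,255],[0,0,-0.095,0,0,0,255],[0,0,-0.1,0,0,0,255],[0,0,-0.103,0,0,0,255],[0,0,-0.105,0,0,0,255],[0,0,-0.105,0,0,0,255],[0,0,-0.105,0,0,0,255]]]'
python3 -m jog '[[[0,0,0,0,0,0,0],[0,0,0,0,0,0,0],[0,0,0,0,0,0,0],[0,0,0,0,0,0,0],[0,0,0,0,0,0,0],[0,0,0.04,0,0,0,0],[0,0,0.08,0,0,0,0],[0,0,0.12,0,0,0,0],[0,0,0.16,0,0,0,0],[0,0,0.16,0,0,0,0]]]'
python3 -m jog '[[[-0.15,0,0,0,0,0,0],[-0.15,0,0,0,0,0,0],[-0.15,0,0,0,0,0,0],[-0.15,0,0,0,0,0,0],[-0.15,0,0,0,0,0,0],[-0.15,0,0,0,0,0,0]]]'
python3 - <<'E'
from h import *
a=snap("top","t9");b=snap("scene","s9")
c=np.vstack([cv2.resize(a[80:300,120:500],(570,330)),cv2.resize(b[60:240,150:490],(510,270)) if 0 else cv2.resize(b[60:240,140:520],(570,270))])
cv2.imwrite("pics/c9.png",c)
g=cv2.resize(b[100:210,260:370],None,fx=3,fy=3);print(w2px("top",(.531,-.0326,.068)))
E
```

```text
clock: 19.43
eef_pos: [0.5214, -0.3084, 0.0444]
tool_rot: [0.707, 0.707, 0.0, 0.002]
ft_force: [-0.2, -0.0, 0.0]
grip_width: 0.0327
clock: 20.27
eef_pos: [0.524, -0.3105, 0.2126]
tool_rot: [0.707, 0.707, 0.002, 0.008]
ft_force: [0.5, -1.1, 0.7]
grip_width: 0.0851
clock: 20.77
eef_pos: [0.3691, -0.3082, 0.203]
tool_rot: [0.708, 0.706, 0.0, 0.0]
ft_force: [0.4, -0.3, 0.5]
grip_width: 0.0857
[324.72397785 231.4497015 ]
```

View pics/c9.png

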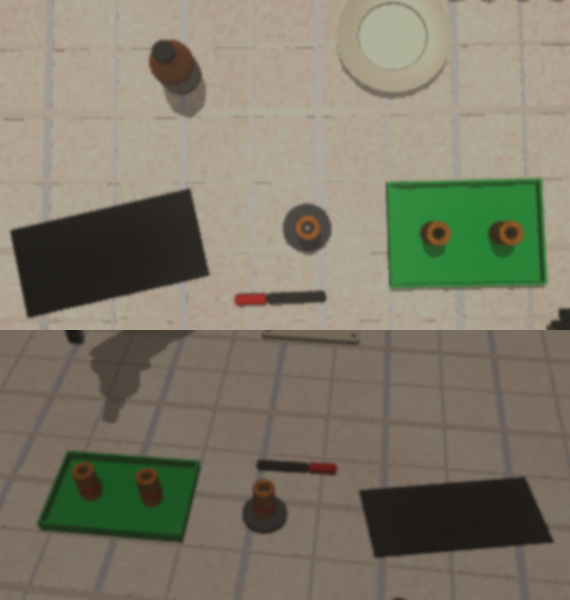

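Both tray sleeves stand upright, at top-crop pixels (436,233) and (510,233). The home sleeve is on the gauge at (307,227), with the pin visible in its bore, and the bottle, plate and marker haven't moved. I'm handing it in.

```bash
python3 -c "
from workcell import bot
print(bot.job_done())"
```

```text
the job is handed in; nothing more can be done
None
```

The job is handed in, at about 21 s of the 72 s allowed. The first sleeve I tried, the one nearest the gauge, is the bored-through one and is fully home on the pin. The other two are standing in the green tray.

- **Through sleeve:** it slid down past the 39 mm stop height to the disc with no more than about 1 N of contact force at any reading. After release, its top ring sat within about 1 pixel of the position predicted for a fully home sleeve, and the pin showed inside the bore.
- **Blocked sleeves:** I did not test these two on the pin. That they are blocked follows only from the statement that exactly one sleeve is bored through.
- **Bystanders:** in the last top and scene pictures the bottle, plate and marker looked to be where they started, judged by eye. The gripper was open and clear of everything.
- **Disagreement:** the wrist and top cameras differed by about 3 mm in y. I used the wrist camera's relative offset from sleeve to pin, which agreed with the top camera's to about 1 mm.

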